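Hang the purifier's filter cover on its screw and switch on

ROBOT

A 6-joint arm with a two-finger parallel gripper is mounted at the origin on the work surface. World frame = base frame: x ahead of the robot, y to its left, z up, the work surface at z = 0. Lengths are in m, angles in rad, forces in N, time in s.
With the tool pointing down it reaches from about 0.375 to 0.975 m from the base axis. Payload 3.8 kg.
Tool frame: the origin (TCP) lies between the finger pads; the fingertips stand 14 mm ahead of it and the grasp point (between the pads) lies 5 mm behind it (tips_ahead is the distance from the TCP to the fingertips, in m); x points along the fingers, y is the direction in which the jaws open and shut, and the axes are right-handed (so a half turn about x gives the same grasp; the last joint's range is limited). The gripper opens to 85 mm and grips with 20 to 120 N. Pads are 22 mm wide; open, the fingers measure 114 mm over their backs; the gripper's body (76 mm by 85 mm) begins 54 mm behind the grasp point. The pads swing forward as they close: fully open they stand 13 mm farther back than shut.
Start: joints at [-1.265, 0.264, 1.604, -0, 1.274, -0.037], TCP at [0.227, -0.636, 0.245] pointing down, gripper open.
Joint ranges: [-2.63, 2.63], [-0.94, 2.18], [0.31, 2.57], [-1.31, 4.45], [0, 2.66], [-2.55, 2.55]. Speed limits (rad/s): [2.57, 2.57, 3.14, 3.14, 3.14, 3.14].

INTERFACE

Orientations are given as a rotation vector (axis times angle).
In Python, from workcell import read_state, read_camera, camera_params, finish_job, spot_in, tips_ahead gives the robot as it stands.
- The arm moves only by the tool apply_moves, never from a script. Its argument "commands" is a list of rows, each a list of 7 numbers: the closure, from 0 (fully open) to 1 (shut), then the shift along the tool's x, y, z in mm, then the turn, a rotation vector about the tool's x, y, z in degrees. A call has 1 to 8 rows; each row is the pose to reach, as a shift and turn from the pose commanded when the call began, along the tool's axes at that moment; what a row does not reach only later rows make up. A row lasts 1/8 s, in which the tool goes at most 62.5 mm and 10.7 degrees, less where a joint would pass 70% of its speed; a pose out of reach is approached as far as the arm can. A call with a gripper value outside its range is refused whole. The fingers move at their own pace and stop on an object; "force" is the grip in N (left out, the last holds). Time passes only in rows, so rows that repeat a pose let the fingers close. It gives the time, the measured TCP pose, the force and the opening at its end, in the units of the state.
- read_state(): the state, without advancing time (a new reading comes with each control period).
- read_camera(name): name is "scene" or "top"; returns (picture, depth): 400x640x3 uint8, red, green, blue; 400x640 float32, m along the optical axis (not along the pixel's ray), 0 where there is no reading.
- camera_params(name): a dict with "fx", "fy", "cx", "cy" (pixels), "k1" (the pictures are not rectified: a ray, as slopes to the right and down, at radius r is drawn at 1 + k1 r^2 times it, then the intrinsics apply), "camera_from_world" (4x4, takes a point from world to camera coordinates). Camera axes: x right, y down, z forward; pixel columns grow to the right and rows downward; lengths in m; the calibration is good to about 2 mm. A picture is of the moment at which its call begins. camera_params takes no time and is no camera call.
- finish_job(): hands the job in, once; it reports no verdict.
Trained networks look in the newest picture that a camera, given by its name, has taken for a name from the list of things; names that differ only in an ending like _2 or _b are one class to them, and where a whole thing is asked for, a point or a joint stands for the part that bears it (a point fixed in the world has none). Each returns a list of dicts, best first, with "p" (0 to 1); they miss things now and then, are a little off and sometimes report something else, mostly with a low value. They report only what shows in the picture. A call takes as long as a camera call.
- spot_in(camera, name): "at" ([column, row] in pixels, amid what is visible of it).
The state is a dict: "time": time; "q": joint angles; "joint_vel": joint speeds; "joint_torque": joint torques, N m; "tool_pos": TCP position; "tcp_rot": TCP orientation; "wrist_force": force on the tool from outside, world axes, zero at the start; "torque": the same for the moment, N m; "width": opening from 0.0 (shut) to 1.0 (fully open).
Only numpy, scipy, OpenCV 4.12 (cv2) and the standard library are available. Lean on these libraries where they do the work, as an engineer would, in place of code of your own. Each camera call takes 0.05 s, during which the arm holds its last target. There are 200 camera calls.

TASK

Refit the blue filter cover, which lies on the bamboo organizer, to the sloped front of the white air purifier: pass the wide end of its keyhole over the brass screw head until the cover lies flat on the face, then pull it straight down the slope until the screw reaches the end of the narrow slot and the cover hangs locked and straight. Only then flip the purifier's red toggle switch all the way back to on, let go of everything, and leave the other things on the stand where they are.

Things in the scene. Friction and masses are not known exactly. Their poses are not given: they have to be found in the camera images.
- cover_middle (a point): Centre of the blue cover plate (loose, about 140 g), 150 mm (x) by 130 mm (y), 5 mm thick, halfway through it. x = the cover's up direction (towards the narrow end of the keyhole), y = across, z = out of its front, where the handle stands. At the start it lies flat on the organizer, handle up, x pointing roughly to the robot's left (+y).
- cover_handle (a point): Centre of the cover's black handle bar, same axes as cover_middle and 25 mm down (-x) from it. The bar is 12 mm thick (x), 60 mm long (y) and stands 28 mm above the plate's front; this point is halfway up the bar: 14 mm above the front, 19 mm above the underside. Take it with the fingers closing along x, pointing along -z.
- cover_hole (a point): Centre of the wide end of the cover's keyhole, in the plane of the underside, 53 mm up (+x) from the handle. It is a through opening, an octagon 24 mm across.
- cover_seat (a point): In the plane of the cover's underside: where the screw's axis lies when the shank reaches the end of the narrow slot, 27 mm up (+x) from cover_hole and 80 mm from the handle. The slot is 10.5 mm wide; its mouth at the wide end is bevelled.
- panel: Screw on the purifier's flat sloped front face. Origin: the screw's axis where it leaves the face. x = straight up the slope, y = across, z = out of the face, leaning 25 degrees from vertical, roughly to the robot's right (-y), the way the purifier's front looks. The face is 200 mm wide and runs 46 mm up and 136 mm down from here. The locked cover has its x and z along these x and z, its underside on the face, cover_seat at this origin.
- screw_head (a point): Top of the brass screw head, 12 mm out from the face. Head 16 mm across and 4 mm thick; under it 8 mm of clear shank, 6 mm across.
- toggle_tip (a point): Centre of the red ball (26 mm across) on the toggle lever, same yaw as the panel. It swings in an upright plane, front to back (along the level part of panel x): off leans 0.5 rad to the front (over the slope), on 0.5 rad to the back, the ball then 48 mm farther back. Closed fingers pushing it backwards from its front move it with about 1.5 N; it stays where it is left.
- toggle_pivot (a point): Hinge of the toggle lever, 50 mm from the ball's centre, 22 mm above the purifier's flat rear deck (122 mm above the stand), on a grey block 70 mm (front to back) by 50 mm by 25 mm high. A steel rod 10 mm across joins it to the ball.
- toggle (a joint): Toggle angle in rad: 0 = off (leaning to the front), 1.0 = fully on (leaning to the back).
- cup_rim (a point): Bystander: copper-tone steel cup, 72 mm across, 95 mm high; centre of its rim.
- bowl_rim (a point): Bystander: mango-wood bowl, 130 mm across, 50 mm high; centre of its rim.
- orb_center (a point): Bystander: green glass orb, 70 mm across, on a cork ring; its centre.
- planter_rim (a point): Bystander: white ceramic pot, 90 mm across, 80 mm high; centre of its rim.
- remote_a: Bystander: lower of two crossed slim remotes, 160 by 38 by 16 mm; centre of its underside.
- remote_b: Bystander: upper of the two crossed remotes, same size; centre of its underside.
- organizer: Bamboo two-tier organizer (fixed), 180 (x) by 170 (y) mm, top board 70 mm above the stand; origin at the centre of its foot.

How it is judged:
On the way, in this order (a step that is already met when the one before it is completed fails the run):
1. the wide end of the keyhole is over the screw head and the cover lies flat on the face (x of cover_hole in the frame of panel between -0.008 and 0.008 m and y of cover_hole in the frame of panel between -0.007 and 0.007 m and z of cover_hole in the frame of panel between -0.003 and 0.006 m and angle between the z axis of cover_handle and the z axis of panel, either way round below 0.1 rad), for 0.05 s.
2. the cover is pulled down so that the screw sits at the end of the narrow slot (x of cover_seat in the frame of panel between -0.007 and 0.004 m and y of cover_seat in the frame of panel between -0.004 and 0.004 m and z of cover_seat in the frame of panel between -0.003 and 0.004 m and angle between the z axis of cover_handle and the z axis of panel, either way round below 0.1 rad and angle between the x axis of cover_handle and the x axis of panel, either way round below 0.17 rad), for 0.2 s.
3. the toggle is flipped fully on (value of joint toggle above 0.85 rad), for 0.2 s.
At the end, for the whole second after the job is handed in: The cover hangs locked: the slot's seat within 7 mm (upper side of the screw 4 mm) of the screw along the slope, 4 mm across, lying on the face within 4 mm and 0.1 rad, straight within 0.17 rad; toggle above 0.85 rad; robot clear of everything (all of step 2 and value of joint toggle above 0.85 rad); the robot touches nothing.
It fails at once if a bystander (cup, bowl, orb, pot, remotes) is shifted more than 25 mm or knocked over (distance of any of cup_rim, bowl_rim, orb_center, planter_rim, remote_a, remote_b from where it was at the start of the episode above 0.025 m).
It also fails if it takes over 64 s, if anything falls off the work surface, if the arm or the gripper's body presses on something with over 40 N, if the wrist force passes 120 N, or if a joint passes its speed limit or range.

## Working session

There is one attempt and no reset: what is moved stays moved. The work goes in short steps, Python scripts to look and compute and a tool call to move; the robot and the scene stay as the last step left them, time stands still between calls to the robot, and variables do not carry over. Pictures are saved under pics/ and viewed, on a budget of 10 in all, crops included, one or two more only if the job needs it, and the job is handed in when it is done.

Besides the shell and the picture viewer there is one more tool, called after "Call:" by a JSON object that holds its "op" and its "data", one argument or row to a line. apply_moves: Moves the arm, as the interface text tells. Its arguments: {"type":"object","properties":{"commands":{"type":"array","items":{"type":"array","items":{"type":"number"}}},"force":{"type":"number"}},"required":["commands"]}

```bash
mkdir -p pics; ls; cat > h.py <<'E'
import numpy as np, cv2
from workcell import *
from scipy.spatial.transform import Rotation as R
def und(cam,uv):
    p=camera_params(cam);d=(np.atleast_2d(uv)-[p['cx'],p['cy']])/[p['fx'],p['fy']]
    s=d.copy()
    for _ in range(20): s=d/(1+p['k1']*(s**2).sum(1,keepdims=True))
    return s
def unproj(cam,uv,z):
    s=und(cam,uv);T=np.linalg.inv(camera_params(cam)['camera_from_world'])
    z=np.atleast_1d(z)[:,None];P=np.hstack([s*z,z*np.ones((len(s),1))])
    return P@T[:3,:3].T+T[:3,3]
def proj(cam,P):
    p=camera_params(cam);T=np.array(p['camera_from_world']);c=np.atleast_2d(P)@T[:3,:3].T+T[:3,3]
    s=c[:,:2]/c[:,2:];s=s*(1+p['k1']*(s**2).sum(1,keepdims=True))
    return s*[p['fx'],p['fy']]+[p['cx'],p['cy']]
def cloud(cam,depth):
    h,w=depth.shape;u,v=np.meshgrid(np.arange(w),np.arange(h))
    return unproj(cam,np.stack([u.ravel(),v.ravel()],1).astype(float),depth.ravel()).reshape(h,w,3)
def onz(cam,uv,z):
    T=np.linalg.inv(camera_params(cam)['camera_from_world']);s=und(cam,uv)
    d=np.hstack([s,np.ones((len(s),1))])@T[:3,:3].T
    return T[:3,3]+d*((z-T[2,3])/d[:,2:])
E
python3 - <<'E'
from h import *
im={}
for c in ['scene','top']:
    I,D=read_camera(c);np.savez('s_'+c,I=I,D=D);im[c]=I
    for n in ['cover_handle','cover_hole','cover_middle','screw_head','toggle_tip','toggle_pivot','cup_rim','bowl_rim','orb_center','planter_rim','remote_a','organizer']:
        for r in spot_in(c,n)[:2]:
            u,v=np.round(r['at']).astype(int);d=D[v,u]
            print(c,n,r['at'],round(r['p'],2),unproj(c,[r['at']],d)[0].round(3))
    cv2.imwrite(f'pics/{c}0.png',I[:,:,::-1])
E
```

```text
pics
scene cover_handle [262.1, 247.6] 0.71 [ 0.796 -0.051  0.032]
scene cover_handle [284.5, 148.6] 0.63 [ 0.515 -0.231  0.077]
scene cover_hole [283.5, 148.2] 0.65 [ 0.512 -0.238  0.071]
scene cover_middle [285.1, 146.0] 0.71 [ 0.506 -0.237  0.077]
scene screw_head [379.4, 214.0] 0.87 [0.498 0.144 0.072]
scene screw_head [284.9, 148.9] 0.63 [ 0.513 -0.231  0.074]
scene toggle_tip [415.3, 233.5] 0.68 [0.537 0.274 0.176]
scene toggle_tip [283.5, 151.0] 0.64 [ 0.521 -0.229  0.073]
scene toggle_pivot [412.6, 241.4] 0.73 [0.549 0.279 0.155]
scene toggle_pivot [281.9, 146.9] 0.66 [ 0.513 -0.245  0.073]
scene cup_rim [305.1, 280.4] 0.93 [0.778 0.102 0.003]
scene bowl_rim [496.8, 277.2] 0.7 [0.405 0.506 0.012]
scene orb_center [438.0, 327.3] 0.66 [0.662 0.457 0.077]
scene planter_rim [243.9, 105.7] 0.91 [ 0.446 -0.507  0.026]
scene remote_a [263.7, 247.5] 0.61 [ 0.794 -0.047  0.035]
scene remote_a [269.1, 258.2] 0.6 [ 0.801 -0.02   0.012]
scene organizer [289.3, 166.8] 0.83 [ 0.554 -0.172  0.072]
top cover_handle [346.3, 149.7] 0.31 [ 0.786 -0.078  0.022]
top cover_hole [401.4, 223.0] 0.61
[... 232 characters left out ...]
0.515 -0.247  0.075]
top toggle_tip [240.2, 217.9] 0.61 [0.546 0.281 0.157]
top toggle_pivot [289.6, 146.2] 0.7 [0.807 0.126 0.005]
top toggle_pivot [242.4, 222.1] 0.69 [0.531 0.266 0.201]
top cup_rim [289.2, 148.3] 0.76 [0.799 0.128 0.003]
top bowl_rim [184.4, 253.2] 0.93 [0.431 0.505 0.013]
top bowl_rim [399.4, 224.4] 0.65 [ 0.514 -0.251  0.069]
top orb_center [198.3, 190.5] 0.67 [0.646 0.438 0.077]
top planter_rim [467.3, 237.6] 0.94 [ 0.464 -0.497  0.011]
top planter_rim [399.6, 224.6] 0.51 [ 0.514 -0.252  0.069]
top remote_a [332.7, 144.7] 0.87 [ 0.806 -0.03   0.02 ]
top remote_a [338.1, 148.9] 0.79 [ 0.787 -0.048  0.04 ]
top organizer [466.2, 234.6] 0.55 [4.900e-01 1.000e-03 1.732e+00]
```

```bash
python3 - <<'E'
import cv2
a=cv2.imread('pics/top0.png')[120:290,170:490];b=cv2.imread('pics/scene0.png')[90:350,200:540]
cv2.imwrite('pics/t1.png',cv2.resize(a,(800,425),interpolation=cv2.INTER_CUBIC));cv2.imwrite('pics/s1.png',cv2.resize(b,(784,600),interpolation=cv2.INTER_CUBIC))
E
```

```text
(no output)
```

View pics/t1.png

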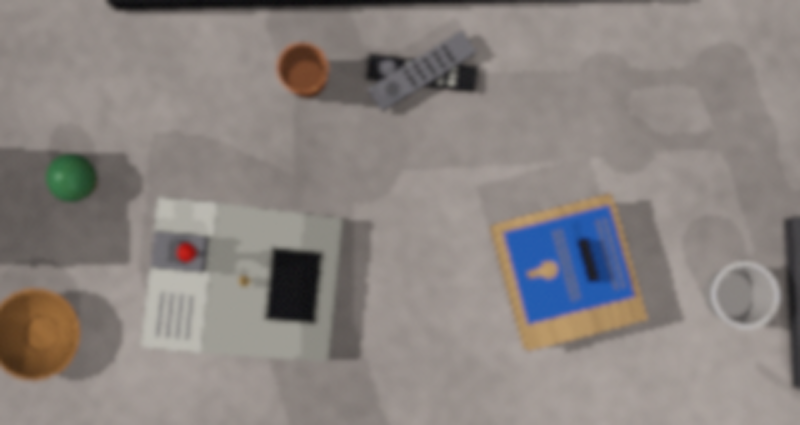

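View pics/s1.png

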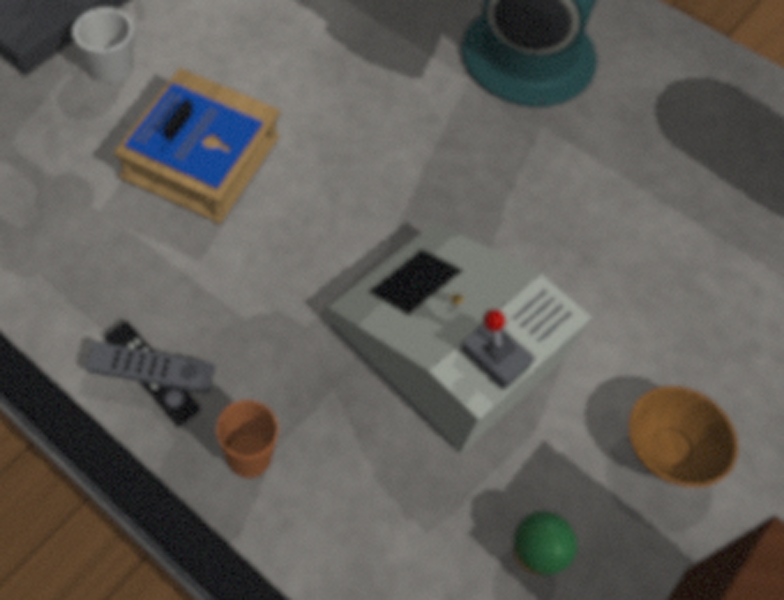

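The top view shows the cover (crop 505–637, 207–323; handle at 592,260, keyhole at 545,270) and the screw at crop (244,280), i.e. about pixel (267.6,232). The network's screw spot is on the mesh instead. The red ball is at about (244,221). Now I'll measure these precisely.

```bash
cat > m.py <<'E'
from h import *
def cov(c,I,D):
    hsv=cv2.cvtColor(I,cv2.COLOR_RGB2HSV);m=((hsv[...,0]>100)&(hsv[...,0]<130)&(hsv[...,1]>130)&(hsv[...,2]>60)).astype(np.uint8)
    return m,hsv
if __name__=='__main__':
  for c in ['scene','top']:
    f=np.load(f's_{c}.npz');I,D=f['I'],f['D'];m,hsv=cov(c,I,D);X=cloud(c,D)
    cs=max(cv2.findContours(m,cv2.RETR_EXTERNAL,cv2.CHAIN_APPROX_NONE)[0],key=cv2.contourArea)
    P=onz(c,cs[:,0].astype(float),0.075);r=cv2.minAreaRect((P[:,:2]*1000).astype(np.float32))
    print(c,'cover',r,'z',np.median(X[m>0][:,2]))
    hull=np.zeros_like(m);cv2.fillConvexPoly(hull,cv2.convexHull(cs),1)
    dark=(hull>0)&(I.max(2)<50);v,u=np.nonzero(dark);print(' dark',u.mean(),v.mean(),len(u),onz(c,[[u.mean(),v.mean()]],.103)[0],X[dark][:,2].max())
    hole=(hull>0)&(hsv[...,0]<30)&(I.max(2)>70);v,u=np.nonzero(hole);H=onz(c,np.stack([u,v],1).astype(float),.075);print(' hole',len(u),H.mean(0),H.min(0),H.max(0))
    # red ball
    red=((hsv[...,0]<6)|(hsv[...,0]>174))&(hsv[...,1]>170)&(hsv[...,2]>90)&(abs(X[...,0]-.53)<.1)&(abs(X[...,1]-.27)<.1)
    v,u=np.nonzero(red);print(' red',u.mean(),v.mean(),len(u),X[red].mean(0),'z.19',onz(c,[[u.mean(),v.mean()]],.188)[0])
    br=(hsv[...,0]<28)&(hsv[...,1]>90)&(abs(X[...,0]-.5)<.09)&(abs(X[...,1]-.16)<.1)&~red
    v,u=np.nonzero(br);print(' brass',[(a,b) for a,b in zip(u,v)][:40])
    # face plane
    k=(abs(X[...,0]-.5)<.11)&(X[...,1]>.03)&(X[...,1]<.19)&(X[...,2]>.05)&(X[...,2]<.12);Q=X[k]
    for _ in range(8):
        a=np.linalg.lstsq(np.c_[Q[:,:2],np.ones(len(Q))],Q[:,2],rcond=None)[0];e=abs(X[...,2]-X[...,0]*a[0]-X[...,1]*a[1]-a[2]);Q=X[k&(e<.005)]
    n=np.array([-a[0],-a[1],1]);n/=np.linalg.norm(n);print(' plane',a,'tilt',np.degrees(np.arccos(n[2])),'yawn',np.degrees(np.arctan2(n[1],n[0])),len(Q))
    print(' x',Q.min(0),Q.max(0))
    for nme,zz,lo,hi in [('deck',.1,.17,.35)]:
        k=(abs(X[...,2]-.1)<.004)&(X[...,1]>.15)&(X[...,1]<.36)&(abs(X[...,0]-.5)<.14)
        print(' deck z',np.median(X[k][:,2]),X[k].min(0),X[k].max(0))
    T=np.linalg.inv(camera_params(c)['camera_from_world']);print(' cam',T[:3,3])
E
python3 m.py
```

```text
scene cover ((512.6680297851562, -236.90711975097656), (125.73224639892578, 145.96365356445312), 13.08289623260498) z 0.0739173218275826
 dark 276.39130434782606 141.8985507246377 69 [ 0.5260766  -0.25356394  0.103     ] 0.10521188396549408
 hole 26 [ 0.50483281 -0.20698319  0.075     ] [ 0.49676157 -0.21771193  0.075     ] [ 0.51348002 -0.19261196  0.075     ]
 red 414.0 228.5 44 [0.54041825 0.26606431 0.19900382] z.19 [0.53420837 0.2644744  0.188     ]
 brass [(np.int64(397), np.int64(218)), (np.int64(397), np.int64(219)), (np.int64(398), np.int64(219)), (np.int64(399), np.int64(219)), (np.int64(397), np.int64(220)), (np.int64(398), np.int64(220)), (np.int64(399), np.int64(220)), (np.int64(398), np.int64(221)), (np.int64(413), np.int64(224)), (np.int64(414), np.int64(224)), (np.int64(411), np.int64(225)), (np.int64(412), np.int64(225)), (np.int64(411), np.int64(226)), (np.int64(410), np.int64(227)), (np.int64(410), np.int64(228)), (np.int64(410), np.int64(229)), (np.int64(410), np.int64(230))]
 plane [ 0.05461669  0.45903267 -0.02000774] tilt 24.809706236831317 yawn -96.78527513121
[... 582 characters left out ...]
]
 red 243.96774193548387 220.51612903225808 31 [0.53569959 0.26098435 0.20141039] z.19 [0.53610024 0.26326263 0.188     ]
 brass [(np.int64(247), np.int64(219)), (np.int64(247), np.int64(222)), (np.int64(246), np.int64(223)), (np.int64(267), np.int64(231)), (np.int64(266), np.int64(232)), (np.int64(267), np.int64(232)), (np.int64(268), np.int64(232)), (np.int64(267), np.int64(233))]
 plane [ 0.05891476  0.43065701 -0.01512495] tilt 23.4930503057147 yawn -97.789824972409 1429
 x [0.39019827 0.06942985 0.05001684] [0.5961948 0.1899725 0.1035929]
 deck z 0.09983577963214829 [0.40069267 0.16278102 0.09601913] [0.59620639 0.2310377  0.10397617]
 cam [4.89992563e-01 1.25876956e-03 1.73214669e+00]
```

```bash
cat > tri.py <<'E'
from h import *
from scipy.optimize import least_squares
def tri(a,b):
    f=lambda P:np.r_[(proj('scene',P)[0]-a),(proj('top',P)[0]-b)]
    r=least_squares(f,[.5,.1,.1]);return r.x,r.fun
E
python3 - <<'E'
from tri import *
for nm,a,b in [('screw',(397.9,219.6),(267,232.1)),('ball',(414,228.5),(244,220.5))]: print(nm,tri(a,b))
s=read_state();print(s);print(tips_ahead() if callable(tips_ahead) else tips_ahead)
print(R.from_rotvec(s['tcp_rot']).as_matrix().round(3))
# purifier outline yaw: deck/face pixel mask at z
for c in ['top','scene']:
    D=np.load(f's_{c}.npz')['D'];X=cloud(c,D)
    rows=[]
    for x in np.arange(.42,.58,.01):
        k=(abs(X[...,0]-x)<.004)&(X[...,1]>0)&(X[...,1]<.33)
        Q=X[k];f=Q[(Q[:,2]>.055)&(Q[:,2]<.09)]
        if len(f)>8:
            a=np.polyfit(f[:,1],f[:,2],1);rows.append([x,(.07-a[1])/a[0],a[0]])
    r=np.array(rows);p=np.polyfit(r[:,0],r[:,1],1);print(c,'contour slope deg',np.degrees(np.arctan(p[0])),np.median(r[:,2]),(np.polyval(p,r[:,0])-r[:,1]).std())
E
```

```text
screw (array([0.4969202 , 0.20145319, 0.10763867]), array([-0.45458771, -0.06288464, -0.47359223,  0.27764659]))
ball (array([0.53551592, 0.26402132, 0.18954773]), array([-0.31418782, -0.04589355, -0.35021099,  0.19197266]))
{'time': 1.3, 'q': array([-1.26490733e+00,  2.63920583e-01,  1.60401275e+00,  3.65652330e-06,
        1.27367578e+00, -3.69099844e-02]), 'joint_vel': array([ 3.12035202e-04, -1.73495720e-03,  1.98022214e-04, -5.98028424e-04,
       -1.61851615e-03, -2.30187452e-05]), 'joint_torque': array([-1.31219644e-03, -5.15074217e+01, -3.67715800e+01, -2.07988865e-05,
        9.64543469e-04,  1.85703237e-05]), 'tool_pos': array([ 0.22687602, -0.63572602,  0.24525894]), 'tcp_rot': array([ 2.03528359,  0.35231929, -2.03528099]), 'wrist_force': array([0.43303133, 0.59663675, 0.03595224]), 'torque': array([0.00396273, 0.02597378, 0.03276091]), 'width': 1.0009049779918255}
0.014
[[-0.     0.336 -0.942]
 [ 0.    -0.942 -0.336]
 [-1.    -0.    -0.   ]]
top contour slope deg -7.623934164744514 0.38421468773527356 0.001212063184946324
scene contour slope deg -21.418593280981735 0.07523180180360024 0.008574632507599074
```

```bash
python3 - <<'E'
from h import *
for c,a,b in [('scene',(397.9,219.6),(414,228.5)),('top',(267,232.1),(244,220.5))]:
    I,D=[np.load(f's_{c}.npz')[k] for k in 'ID'];X=cloud(c,D)
    print(c,'screwhead',onz(c,[a],.1135)[0],'ball',onz(c,[b],.188)[0])
    k=(X[...,2]>.108)&(X[...,2]<.135)&(X[...,1]>.2)&(X[...,1]<.36)&(abs(X[...,0]-.5)<.13);print('deck',np.median(X[k][:,2]),X[k].min(0),X[k].max(0))
    k=(abs(X[...,0]-.5)<.14)&(X[...,1]>.03)&(X[...,1]<.25)&(X[...,2]>.055)&(X[...,2]<.115);Q=X[k]
    for _ in range(10):
        m=Q.mean(0);n=np.linalg.svd(Q-m,full_matrices=False)[2][2];n*=np.sign(n[2]);Q=X[k&(abs((X-m)@n)<.004)]
    print('plane',len(Q),m,'tilt',np.degrees(np.arccos(n[2])),'heading',np.degrees(np.arctan2(n[1],n[0])))
    # outline of purifier in plan -> rect
    k=(X[...,2]>.052)&(X[...,1]>.03)&(X[...,1]<.36)&(abs(X[...,0]-.5)<.15)&(X[...,2]<.13)
    k=cv2.morphologyEx(k.astype(np.uint8),cv2.MORPH_OPEN,np.ones((3,3)))>0
    r=cv2.minAreaRect((X[k][:,:2]*1000).astype(np.float32));print(r)
E
```

```text
scene screwhead [0.49948244 0.20366641 0.1135    ] ball [0.53420837 0.2644744  0.188     ]
deck 0.12030502949871424 [0.40246073 0.20079592 0.10801083] [0.61267322 0.33754542 0.13484282]
plane 2276 [0.49806822 0.17217164 0.08621879] tilt 24.64805591033548 heading -96.83151861686603
((499.2210693359375, 212.4951171875), (230.2947998046875, 203.9697265625), 83.15058135986328)
top screwhead [0.49778548 0.1991329  0.1135    ] ball [0.53614941 0.26315895 0.188     ]
deck 0.12098079538608475 [0.40209502 0.20138426 0.10803261] [0.61122288 0.33656081 0.13473006]
plane 1710 [0.49502679 0.1648436  0.08530034] tilt 23.423451099967977 heading -97.34800081998726
((499.8741149902344, 208.8907470703125), (234.93197631835938, 199.84385681152344), 83.04378509521484)
```

```bash
cat >> h.py <<'E'
def hd(a): a=np.radians(a);return np.array([np.cos(a),np.sin(a),0])
O=np.array([.4992,.2063,.1026]);al=np.radians(25);ph=83.
PX=hd(ph)*np.cos(al)+[0,0,np.sin(al)];PZ=-hd(ph)*np.sin(al)+[0,0,np.cos(al)];PY=np.cross(PZ,PX)
PR=np.c_[PX,PY,PZ]
def tool(x,y): return np.c_[x,y,np.cross(x,y)]
def rel(p,Rm,base=None):
    s=read_state();p0,R0=(s['tool_pos'],R.from_rotvec(s['tcp_rot']).as_matrix()) if base is None else base
    return np.r_[R0.T@(p-p0)*1000,np.degrees(R.from_matrix(R0.T@Rm).as_rotvec())].round(1)
down=np.array([0,0,-1.])
E
python3 - <<'E'
from h import *
G=tool(down,-hd(103.3))
for z in (.2,.11,.092): print(rel(np.array([.5175,-.265,z]),G))
E
```

```text
[  45.3 -251.5 -398.3    6.3   -0.     0. ]
[ 135.3 -251.5 -398.3    6.3   -0.     0. ]
[ 153.3 -251.5 -398.3    6.3   -0.     0. ]
```

Call:
{"op": "apply_moves", "data": {
  "commands": [
    [0.4,0,-125,-200,3,0,0],
    [0.4,0,-251.5,-398,6.3,0,0],
    [0.4,0,-251.5,-398,6.3,0,0],
    [0.4,0,-251.5,-398,6.3,0,0],
    [0.4,0,-251.5,-398,6.3,0,0],
    [0.4,0,-251.5,-398,6.3,0,0],
    [0.4,0,-251.5,-398,6.3,0,0],
    [0.4,45,-251.5,-398.3,6.3,0,0]
  ],
  "force": 40
}}

```text
time: 2.3
tool_pos: [0.5224, -0.2642, 0.2049]
tcp_rot: [2.104, 0.241, -2.084]
wrist_force: [0.5, -0.6, -0.1]
width: 0.599
```

```bash
python3 - <<'E'
from h import *
G=tool(down,-hd(103.3));s=read_state();print(s['q'].round(2),s['tool_pos'],s['width'])
for z in (.11,.092): print(rel(np.array([.5175,-.265,z]),G))
for c in ['top','scene']:
    I,D=read_camera(c);cv2.imwrite(f'pics/{c}1.png',I[:,:,::-1])
a=cv2.imread('pics/top1.png')[190:260,360:460];b=cv2.imread('pics/scene1.png')[90:190,230:340]
a=cv2.resize(a,(400,280));b=cv2.resize(b,(400,364));cv2.imwrite('pics/c1.png',np.vstack([a,b])[:600])
E
```

```text
[-0.51  0.12  1.85  0.    1.16  0.82] [ 0.52240097 -0.26419109  0.20489669] 0.5985697923996435
[94.8 -1.   5.8  0.2 -0.5 -0.4]
[112.8  -1.2   5.9   0.2  -0.5  -0.4]
```

Call:
{"op": "apply_moves", "data": {
  "commands": [
    [0.4,40,0,0,0,0,0],
    [0.4,75,0,0,0,0,0],
    [0.4,95,0,0,0,0,0],
    [0.4,107,0,0,0,0,0],
    [0.4,107,0,0,0,0,0]
  ]
}}

```text
time: 3.02
tool_pos: [0.5172, -0.2653, 0.0931]
tcp_rot: [2.098, 0.245, -2.099]
wrist_force: [-0.1, 0.7, 0.2]
width: 0.601
```

```bash
python3 - <<'E'
from h import *
for c in ['top','scene']:
    I,D=read_camera(c);cv2.imwrite(f'pics/{c}1.png',I[:,:,::-1])
a=cv2.imread('pics/top1.png')[190:260,360:460];b=cv2.imread('pics/scene1.png')[90:190,230:340]
a=cv2.resize(a,(400,280));b=cv2.resize(b,(400,364));b=b[:320];cv2.imwrite('pics/c1.png',np.vstack([a,b]))
s=read_state();print(s['tool_pos'],s['wrist_force'])
E
```

```text
[ 0.51831607 -0.26568665  0.09457199] [-0.32080161 -1.13227656 -0.30724244]
```

View pics/c1.png

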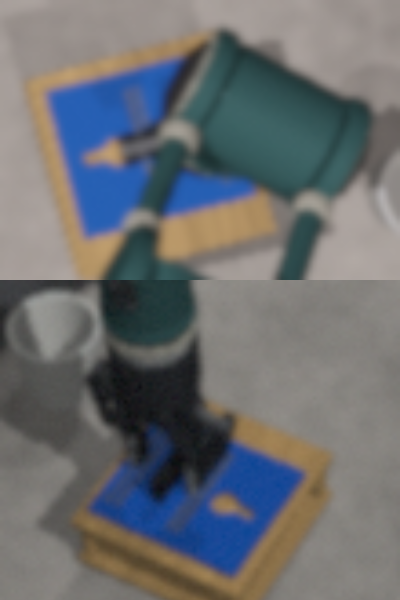

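The scene crop shows the two fingers (crop ~(160,450) and (210,460)) straddling the handle, with the keyhole clear at (235,505). Next I close and lift.

Call:
{"op": "apply_moves", "data": {
  "commands": [
    [1,0,0,0,0,0,0],
    [1,0,0,0,0,0,0],
    [1,0,0,0,0,0,0],
    [1,0,0,0,0,0,0],
    [1,0,0,0,0,0,0],
    [1,-10,0,0,0,0,0],
    [1,-30,0,0,0,0,0],
    [1,-30,0,0,0,0,0]
  ],
  "force": 60
}}

```text
time: 4.12
tool_pos: [0.5191, -0.2659, 0.126]
tcp_rot: [2.101, 0.242, -2.093]
wrist_force: [-0.1, -1.3, -0.7]
width: 0.127
```

```bash
python3 - <<'E'
from h import *
s=read_state();print(s['tool_pos'],s['wrist_force'],s['torque'],s['width'],s['q'].round(2))
# place prepose 60 mm off face
G=tool(-PZ,-PX);H=O-.053*PX+.022*PZ
P=H+.08*PZ
print(P,rel(P,G)); 
mid=s['tool_pos']+[0,0,.13];print('up',rel(mid,R.from_rotvec(s['tcp_rot']).as_matrix()))
E
```

```text
[ 0.51911378 -0.2659314   0.12598851] [-0.07801522 -1.3092225  -0.65358242] [0.01013635 0.00106784 0.02209435] 0.12717563449887717 [-0.52  0.19  1.92 -0.    1.02  0.82]
[0.48809266 0.11583798 0.17264463] [ -47.7 -378.5  -58.1   20.1    4.2  -24.9]
up [-130.     0.4   -0.5    0.     0.     0. ]
```

Call:
{"op": "apply_moves", "data": {
  "commands": [
    [1,-40,-10,0,0,0,0],
    [1,-80,-50,-8,3,0.6,-3],
    [1,-100,-105,-16,6,1.3,-7],
    [1,-100,-160,-25,9,2,-11],
    [1,-95,-215,-33,12,2.6,-15],
    [1,-85,-270,-41,15,3.2,-19],
    [1,-70,-325,-50,18,3.8,-22],
    [1,-47.7,-378.5,-58,20.1,4.2,-24.9]
  ]
}}

```text
time: 5.12
tool_pos: [0.4869, 0.1181, 0.1713]
tcp_rot: [-1.953, -0.31, 1.904]
wrist_force: [0.0, 0.0, -2.1]
width: 0.122
```

Call:
{"op": "apply_moves", "data": {
  "commands": [
    [1,0,0,0,0,0,0],
    [1,0,0,0,0,0,0],
    [1,0,0,0,0,0,0]
  ]
}}

```text
time: 5.5
tool_pos: [0.4878, 0.1157, 0.172]
tcp_rot: [-1.954, -0.31, 1.905]
wrist_force: [0.1, 0.8, -0.8]
width: 0.124
```

```bash
cat > look.py <<'E'
from h import *
import sys
tag=sys.argv[1];ims=[]
s=read_state();Rt=R.from_rotvec(s['tcp_rot']).as_matrix()
print(s['tool_pos'],s['wrist_force'],s['width'],s['q'].round(2))
print('tcp in panel mm',(PR.T@(s['tool_pos']-O)*1000).round(1),'rot err deg',np.degrees(R.from_matrix(tool(-PZ,-PX).T@Rt).as_rotvec()).round(2))
for c,(r0,r1,c0,c1) in [('top',(180,275,225,345)),('scene',(165,260,330,450))]:
    I,D=read_camera(c);np.savez(f's_{c}_{tag}',I=I,D=D)
    ims.append(cv2.resize(I[r0:r1,c0:c1,::-1],None,fx=6,fy=6,interpolation=cv2.INTER_CUBIC)[:, :])
a=np.vstack([cv2.resize(i,(390,300)) for i in ims]) if len(sys.argv)<3 else ims[int(sys.argv[2])]
cv2.imwrite(f'pics/{tag}.png',a)
E
python3 look.py p1 1
```

```text
[0.48782043 0.1157371  0.17201356] [ 0.08433098  0.77105168 -0.84741713] 0.1243390749413179 [-0.11 -0.03  2.14  0.5   1.09  1.34]
tcp in panel mm [-53.4   0.3 101.5] rot err deg [ 0.13 -0.09 -0.09]
```

View pics/p1.png

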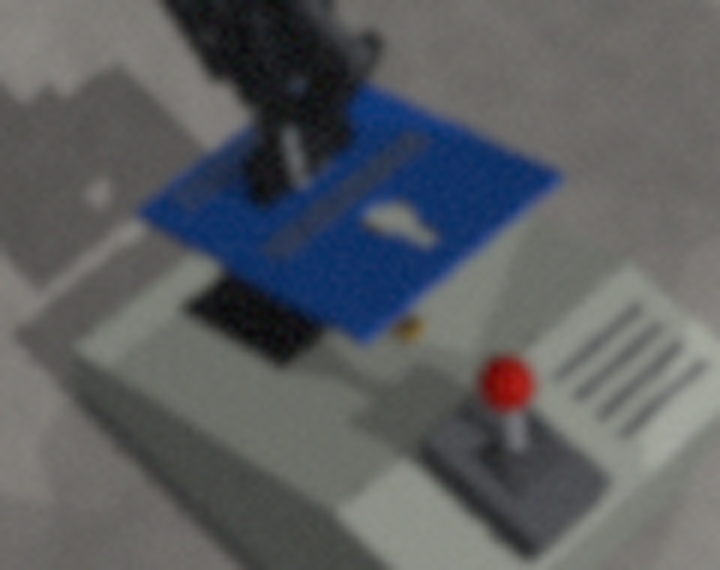

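```bash
cat > cm.py <<'E'
from h import *
from m import cov
import sys
def onplane(c,uv,z):
    T=np.linalg.inv(camera_params(c)['camera_from_world']);s=und(c,uv);d=np.hstack([s,np.ones((len(s),1))])@T[:3,:3].T
    d=d@PR;o=PR.T@(T[:3,3]-O);return o+d*((z-o[2])/d[:,2:])
def meas(tag,zf):
  for c in ['scene','top']:
    f=np.load(f's_{c}_{tag}.npz');I=f['I'];m,hsv=cov(c,I,None)
    cs=max(cv2.findContours(m,cv2.RETR_EXTERNAL,cv2.CHAIN_APPROX_NONE)[0],key=cv2.contourArea)
    P=onplane(c,cs[:,0].astype(float),zf)*1000
    r=cv2.minAreaRect(P[:,:2].astype(np.float32));print(c,'x',P[:,0].min(),P[:,0].max(),'y',P[:,1].min(),P[:,1].max(),r)
    X=(cloud(c,f['D'])-O)@PR;Q=X[cv2.erode(m,np.ones((3,3)))>0]*1000;a=np.linalg.lstsq(np.c_[Q[:,:2],np.ones(len(Q))],Q[:,2],rcond=None)[0];print('  depth z plane',a,'at handle',np.median(Q[:,2]),len(Q))
    # brass screw
    S=(hsv[...,0]>10)&(hsv[...,0]<28)&(hsv[...,1]>90)&(np.linalg.norm(X[...,:2],axis=2)<.03);v,u=np.nonzero(S)
    if len(u):print('  screw',len(u),u.mean(),v.mean(),onplane(c,[[u.mean(),v.mean()]],.012)[0]*1000)
if __name__=='__main__': meas(sys.argv[1],float(sys.argv[2]))
E
python3 cm.py p1 .0835
```

```text
scene x -97.52192224776334 51.585730550372745 y -67.92666558380178 62.51884026404242 ((-23.1131591796875, -2.7110595703125), (149.1492156982422, 130.3900146484375), 0.1698204129934311)
  depth z plane [-2.88861285e-01 -3.45547693e-02  9.18602675e+01] at handle 81.49898147890659 998
  screw 5 398.2 219.6 [ 3.81499123 -0.80204061 12.        ]
top x -102.87633330712876 44.111751042439806 y -61.60326921263372 62.16104571135966 ((-29.383888244628906, 0.2492523193359375), (123.63286590576172, 147.08929443359375), 89.89714813232422)
  depth z plane [ 1.69808296e+00 -2.42894168e-02  1.16809471e+02] at handle 83.52891583704003 846
```

```bash
python3 - <<'E'
from cm import *
for c in ['scene','top']:
    f=np.load(f's_{c}_p1.npz');m,h=cov(c,f['I'],None);X=(cloud(c,f['D'])-O)@PR*1000
    Q=X[cv2.erode(m,np.ones((3,3)))>0];Q=Q[abs(Q[:,2]-83)<9]
    for _ in range(10):
        a=np.linalg.lstsq(np.c_[Q[:,:2],np.ones(len(Q))],Q[:,2],rcond=None)[0];e=Q[:,2]-np.c_[Q[:,:2],np.ones(len(Q))]@a;Q=Q[abs(e)<2.5*e.std()]
    print(c,a,len(Q),e.std(),'at middle',a@[-28,0,1])
T=tool(-PZ,-PX)
for z in (42,34,26,22):
    print(z,rel(O+PR@(np.array([-54,1,z])/1000),T))
E
```

```text
scene [1.36396898e-03 1.15923094e-03 8.11327843e+01] 803 1.2841090549022443 at middle 81.09459321175689
top [-1.16330349e-02 -4.01743866e-03  8.31472930e+01] 813 3.158644166508318 at middle 83.47301794229502
42 [59.4  0.7  0.5 -0.2  0.1  0.1]
34 [67.4  0.7  0.5 -0.2  0.1  0.1]
26 [75.4  0.7  0.5 -0.2  0.1  0.1]
22 [79.4  0.7  0.5 -0.2  0.1  0.1]
```

Call:
{"op": "apply_moves", "data": {
  "commands": [
    [1,25,0.7,0.5,0,0,0],
    [1,48,0.7,0.5,0,0,0],
    [1,59,0.7,0.5,0,0,0],
    [1,61,0.7,0.5,0,0,0],
    [1,61,0.7,0.5,0,0,0]
  ]
}}

```text
time: 6.22
tool_pos: [0.4895, 0.1416, 0.1161]
tcp_rot: [-1.952, -0.311, 1.907]
wrist_force: [-1.0, -0.1, -0.5]
width: 0.126
```

```bash
python3 look.py p2 1; python3 cm.py p2 .0235|grep -v depth
```

```text
[0.48954323 0.14159659 0.11607974] [-0.97409006 -0.08225238 -0.48014483] 0.12578733483718757 [-0.05  0.05  2.18  0.54  0.96  1.32]
tcp in panel mm [-53.6   1.7  39.9] rot err deg [ 0.13 -0.17 -0.12]
scene x -95.83215471901107 51.964708878881495 y -64.99995326004598 62.922394800392524 ((-21.67013931274414, -1.1002655029296875), (127.67864227294922, 147.87586975097656), 89.71458435058594)
top x -103.54153002490062 44.393262313548675 y -60.14531705858925 63.414102207392865 ((-29.55976104736328, 1.6084327697753906), (147.85939025878906, 123.52252960205078), 0.07430195808410645)
  screw 6 267.1666666666667 232.16666666666666 [-2.91493503  0.70933433 12.        ]
```

View pics/p2.png

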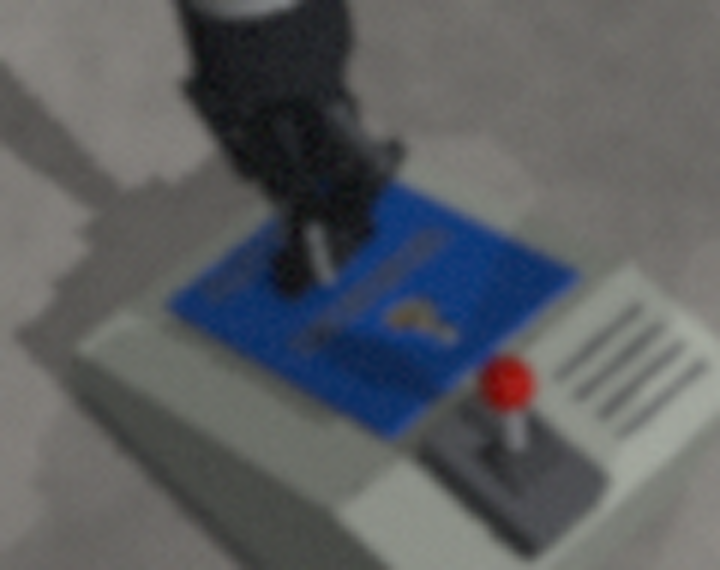

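The screw head shows through the wide opening at crop (410,318). The cover sits about 2 mm too high, so I'll correct that while descending.

Call:
{"op": "apply_moves", "data": {
  "commands": [
    [1,3,2,0,0,0,0],
    [1,6,2,0,0,0,0],
    [1,9,2,0,0,0,0],
    [1,11,2,0,0,0,0]
  ]
}}

```text
time: 6.82
tool_pos: [0.489, 0.1448, 0.1043]
tcp_rot: [-1.951, -0.311, 1.908]
wrist_force: [0.2, 0.2, -0.2]
width: 0.126
```

Call:
{"op": "apply_moves", "data": {
  "commands": [
    [1,2,0,0,0,0,0],
    [1,3.5,0,0,0,0,0],
    [1,5,0,0,0,0,0],
    [1,5,0,0,0,0,0]
  ]
}}

```text
time: 7.32
tool_pos: [0.4893, 0.1462, 0.1016]
tcp_rot: [-1.952, -0.312, 1.909]
wrist_force: [-8.4, -8.0, 12.8]
width: 0.125
```

```bash
python3 look.py p3 1; python3 cm.py p3 .0065
```

```text
[0.48926605 0.14622577 0.10159564] [-8.41789937 -7.99930692 12.81888942] 0.1246580568594597 [-0.04  0.07  2.19  0.55  0.93  1.31]
tcp in panel mm [-55.6   2.5  24.8] rot err deg [ 0.05 -0.28 -0.1 ]
scene x -102.52921597962572 48.23810845269549 y -62.23294534630719 64.0517105050884 ((-27.113265991210938, 0.9153213500976562), (126.2249984741211, 150.77354431152344), 89.96317291259766)
  depth z plane [-0.33928075  0.11170193  7.74569121] at handle 5.538424570895619 1158
  screw 7 398.2857142857143 219.42857142857142 [ 3.53779439 -0.15570059 12.        ]
top x -108.01089113729101 40.469661598880876 y -59.818898789622196 64.42226320409192 ((-33.59275436401367, 2.41217041015625), (123.98339080810547, 148.50982666015625), 89.79851531982422)
  depth z plane [ 0.73408395  0.96094637 29.09031907] at handle 6.710244403010456 797
  screw 6 267.1666666666667 232.16666666666666 [-2.91493503  0.70933433 12.        ]
```

```bash
python3 - <<'E'
import numpy as np,cv2
a=np.load('s_scene_p3.npz')['I'][200:250,360:430,::-1];b=np.load('s_top_p3.npz')['I'][205:255,240:310,::-1]
cv2.imwrite('pics/p3c.png',np.hstack([cv2.resize(i,(400,286),interpolation=cv2.INTER_CUBIC) for i in (a,b)]))
E
```

```text
(no output)
```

View pics/p3c.png

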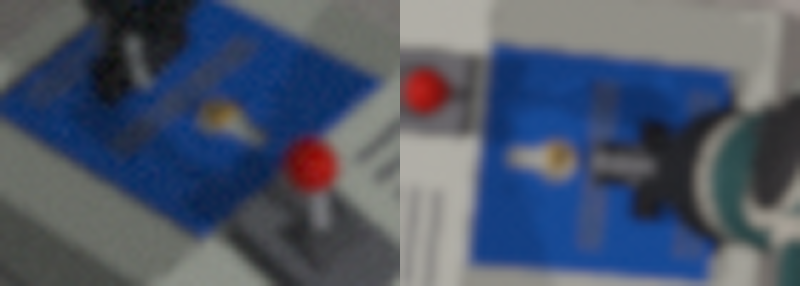

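Call:
{"op": "apply_moves", "data": {
  "commands": [
    [1,-0.5,-1.5,0,0,0,0],
    [1,-0.5,-1.5,0,0,0,0],
    [1,-0.5,-1.5,0,0,0,0]
  ]
}}

```text
time: 7.8
tool_pos: [0.4899, 0.147, 0.102]
tcp_rot: [-1.953, -0.31, 1.908]
wrist_force: [-4.3, -6.4, 6.6]
width: 0.124
```

```bash
cat > st.py <<'E'
from h import *
s=read_state();Rt=R.from_rotvec(s['tcp_rot']).as_matrix();print('tcp panel',(PR.T@(s['tool_pos']-O)*1000).round(1),'rot',np.degrees(R.from_matrix(tool(-PZ,-PX).T@Rt).as_rotvec()).round(2),'F panel',(PR.T@s['wrist_force']).round(1),'M',(PR.T@s['torque']).round(2),s['width'],s['time'])
E
python3 st.py
```

```text
tcp panel [-54.6   2.   24.8] rot [ 0.07 -0.19 -0.05] F panel [-3.5  3.5  8.9] M [ 0.27  0.91 -0.  ] 0.12398496330942652 7.8
```

Call:
{"op": "apply_moves", "data": {
  "commands": [
    [1,-0.5,4,0,0,0,0],
    [1,-0.5,8,0,0,0,0],
    [1,-0.5,12,0,0,0,0],
    [1,-0.5,15,0,0,0,0],
    [1,-0.5,15,0,0,0,0]
  ]
}}

```text
time: 8.43
tool_pos: [0.4888, 0.1341, 0.096]
tcp_rot: [-1.953, -0.311, 1.906]
wrist_force: [-0.7, -0.7, 6.5]
width: 0.13
```

```bash
python3 st.py; python3 look.py p4 1; python3 cm.py p4 .005|grep -v depth
```

```text
tcp panel [-69.    1.6  24.8] rot [ 0.14 -0.14 -0.15] F panel [2.1 0.6 6.2] M [-0.1   0.08  0.04] 0.1301778243693547 8.425
[0.48875556 0.13405616 0.09595064] [-0.66168046 -0.66111954  6.53328758] 0.1301778243693547 [-0.07  0.07  2.19  0.56  0.93  1.28]
tcp in panel mm [-69.    1.6  24.8] rot err deg [ 0.14 -0.14 -0.15]
scene x -114.3278718886096 33.91497496511098 y -62.437190165169355 65.17057646839375 ((-40.169288635253906, 1.6340103149414062), (127.54918670654297, 148.0181121826172), 89.7275619506836)
  screw 6 398.0 219.5 [ 3.07526393 -0.82869586 12.        ]
top x -118.94871954335228 27.045543756539836 y -60.271810308416775 63.42741240350307 ((-45.722930908203125, 1.6409912109375), (123.69146728515625, 145.87689208984375), 89.69368743896484)
  screw 4 267.0 231.75 [-2.17584217 -0.62217436 12.        ]
```

Call:
{"op": "apply_moves", "data": {
  "commands": [
    [1,0,4,0,0,0,0],
    [1,0,7,0,0,0,0],
    [1,0,10,0,0,0,0],
    [1,0,11,0,0,0,0],
    [1,0,11,0,0,0,0]
  ]
}}

```text
time: 9.15
tool_pos: [0.4876, 0.1243, 0.0914]
tcp_rot: [-1.952, -0.311, 1.906]
wrist_force: [-0.5, -0.6, 6.2]
width: 0.128
```

```bash
python3 st.py; python3 look.py p5 1; python3 cm.py p5 .005|grep -v depth
```

```text
tcp panel [-79.8   1.6  24.8] rot [ 0.13 -0.14 -0.16] F panel [2.  0.4 5.9] M [-0.14 -0.06  0.02] 0.12767420496518683 9.15
[0.48755025 0.12430795 0.09136775] [-0.47018678 -0.61213567  6.2200803 ] 0.12767420496518683 [-0.09  0.08  2.2   0.56  0.93  1.25]
tcp in panel mm [-79.8   1.6  24.8] rot err deg [ 0.13 -0.14 -0.16]
scene x -125.40290131647802 23.060984945967977 y -62.44280919949857 65.17469758983907 ((-51.14410400390625, 1.3660774230957031), (127.57323455810547, 148.47418212890625), 89.96258544921875)
  screw 5 397.8 219.4 [ 2.33487317 -0.8553759  12.        ]
top x -130.12954788820917 15.941170456669429 y -60.29598187596493 63.42741240350307 ((-57.061279296875, 1.5330619812011719), (123.67835998535156, 146.01292419433594), 89.9351806640625)
  screw 2 267.5 232.0 [-4.01306615  0.04972761 12.        ]
```

Call:
{"op": "apply_moves", "data": {
  "commands": [
    [1,0,1,0,0,0,0],
    [1,0,2,0,0,0,0],
    [1,0,2,0,0,0,0]
  ]
}}

```text
time: 9.62
tool_pos: [0.4874, 0.1227, 0.0906]
tcp_rot: [-1.952, -0.311, 1.905]
wrist_force: [0.2, 1.8, 6.2]
width: 0.127
```

```bash
python3 st.py
```

```text
tcp panel [-81.5   1.5  24.8] rot [ 0.14 -0.14 -0.19] F panel [4.3 0.  4.9] M [-0.13 -0.18  0.01] 0.12735687193484832 9.625
```

Call:
{"op": "apply_moves", "data": {
  "commands": [
    [1,0,1,0,0,0,0],
    [1,0,1,0,0,0,0],
    [1,0,1,0,0,0,0]
  ]
}}

```text
time: 10.0
tool_pos: [0.4873, 0.1226, 0.0906]
tcp_rot: [-1.951, -0.312, 1.905]
wrist_force: [0.6, 5.1, 6.2]
width: 0.127
```

```bash
python3 st.py; python3 look.py p6 1; python3 cm.py p6 .005|grep -v depth
```

```text
tcp panel [-81.7   1.6  24.8] rot [ 0.15 -0.15 -0.26] F panel [7.3 0.  3.5] M [-0.13 -0.63  0.02] 0.1266038433499336 10.0
[0.48733882 0.12255469 0.09056191] [0.58308944 5.06683038 6.22938008] 0.1266038433499336 [-0.09  0.08  2.2   0.56  0.93  1.25]
tcp in panel mm [-81.7   1.6  24.8] rot err deg [ 0.15 -0.15 -0.26]
scene x -127.79173781515829 21.57560775083056 y -61.889784979556325 65.17469758983907 ((-53.09175109863281, 1.6268653869628906), (127.05457305908203, 149.3424072265625), 89.97075653076172)
  screw 5 397.8 219.4 [ 2.33487317 -0.8553759  12.        ]
top x -131.67119449715958 14.768874197208625 y -60.29598187596493 63.42741240350307 ((-58.418888092041016, 1.5345993041992188), (123.67835998535156, 146.4122772216797), 89.9351806640625)
  screw 2 267.5 232.0 [-4.01306615  0.04972761 12.        ]
```

Call:
{"op": "apply_moves", "data": {
  "commands": [
    [1,0,-0.7,0,0,0,0],
    [0.6,0,-0.7,0,0,0,0],
    [0.6,0,-0.7,0,0,0,0],
    [0.6,0,-0.7,0,0,0,0],
    [0.6,-15,-0.7,0,0,0,0],
    [0.6,-50,-0.7,0,0,0,0],
    [0.6,-90,-0.7,0,0,0,0],
    [0.6,-120,-0.7,0,0,0,0]
  ]
}}

```text
time: 11.1
tool_pos: [0.4812, 0.0706, 0.2009]
tcp_rot: [-1.954, -0.31, 1.906]
wrist_force: [0.9, -0.0, 0.4]
width: 0.406
```

```bash
python3 st.py; python3 look.py p7 1; python3 cm.py p7 .005
python3 - <<'E'
from h import *
s=read_state();print(s['tool_pos'])
B=np.array([.535,.264,.188]);hx=hd(ph)
G=tool(down,-hd(ph))
for nm,p in [('above front',B-hx*.06+[0,0,.06]),('front',B-hx*.055+[0,0,-.0]),('end',B+hx*.035)]: print(nm,p,rel(p,G))
E
```

```text
tcp panel [-82.5   1.4 146.9] rot [ 0.11 -0.1  -0.09] F panel [ 0.2 -0.9  0.3] M [ 0.01  0.23 -0.01] 0.4059301154864952 11.1
[0.48116284 0.07057851 0.20087596] [ 0.85417896 -0.03494274  0.38124627] 0.4059301154864952 [-0.2  -0.07  2.11  0.47  1.18  1.29]
tcp in panel mm [-82.5   1.4 146.9] rot err deg [ 0.11 -0.1  -0.09]
scene x -128.49777716153642 21.321037087761894 y -62.43985342860026 65.1382623932808 ((-53.515625, 1.6254730224609375), (127.5851058959961, 149.46429443359375), 89.72296905517578)
  depth z plane [-0.25963774  0.16975563  3.16507025] at handle 4.793953984270329 913
  screw 6 398.0 219.5 [ 3.07526393 -0.82869586 12.        ]
top x -131.28583657543035 15.150658930796702 y -60.32309854496522 63.42741240350307 ((-58.05881881713867, 1.5399284362792969), (123.74873352050781, 146.4297332763672), 89.98423767089844)
  depth z plane [ 1.35263837e+00 -3.64786758e-02  7.89553854e+01] at handle 6.815424542700107 841
  screw 2 267.5 232.0 [-4.01306615  0.04972761 12.        ]
[0.48340513 0.070023   0.20284099]
above front [0.52768784 0.20444723 0.248     ] [ 1.810e+01 -1.449e+02 -2.740e+01 -1.000e-01 -2.000e-01  2.510e+01]
front [0.52829719 0.20940996 0.188     ] [ 7.45e+01 -1.24e+02 -2.72e+01 -1.00e-01 -2.00e-01  2.51e+01]
end [0.53926543 0.29873912 0.188     ] [ 1.127e+02 -2.055e+02 -2.700e+01 -1.000e-01 -2.000e-01  2.510e+01]
```

View pics/p7.png

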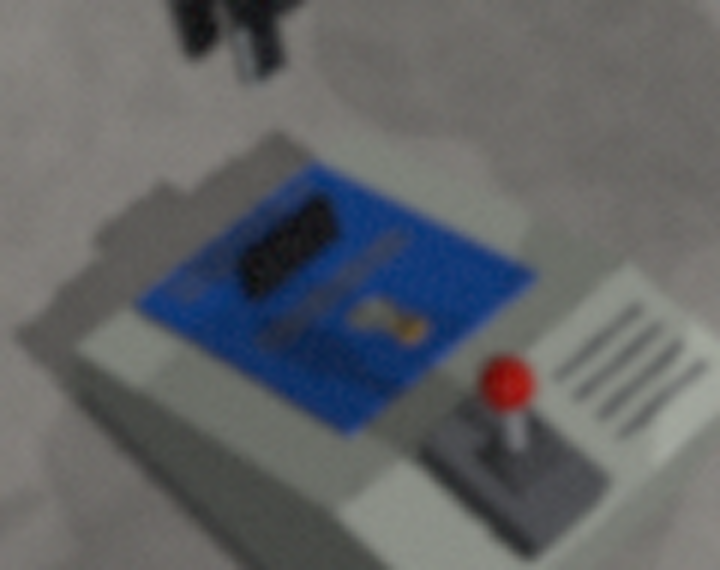

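Call:
{"op": "apply_moves", "data": {
  "commands": [
    [1,-20,-40,-7,0,0,8],
    [1,-15,-80,-15,0,0,16],
    [1,0,-120,-22,0,0,25.1],
    [1,18,-145,-27.4,0,0,25.1],
    [1,18,-145,-27.4,0,0,25.1],
    [1,18,-145,-27.4,0,0,25.1]
  ]
}}

```text
time: 11.95
tool_pos: [0.5243, 0.2056, 0.2425]
tcp_rot: [-2.151, 0.133, 2.166]
wrist_force: [0.1, 0.9, -0.1]
width: 0.002
```

```bash
python3 - <<'E'
from h import *
s=read_state();print(s['tool_pos'],s['wrist_force'],s['width'],s['q'].round(2))
B=np.array([.535,.264,.188]);hx=hd(ph)
G=tool(down,-hd(ph))
for d in (-55,-30,0,13,20): print(d,rel(B+hx*d/1000,G))
E
```

```text
[0.52429541 0.20558769 0.24246994] [ 0.09816082  0.89444005 -0.12304627] 0.001925284065148658 [0.33 0.06 1.85 0.   1.24 2.02]
-55 [54.4 -4.3 -3.9 -0.   0.4 -0.1]
-30 [ 54.4 -29.3  -3.9  -0.    0.4  -0.1]
0 [ 54.4 -59.3  -3.8  -0.    0.4  -0.1]
13 [ 54.4 -72.3  -3.8  -0.    0.4  -0.1]
20 [ 54.4 -79.3  -3.8  -0.    0.4  -0.1]
```

Call:
{"op": "apply_moves", "data": {
  "commands": [
    [1,30,-2,-3.9,0,0,0],
    [1,54,-4,-3.9,0,0,0],
    [1,54,-20,-3.9,0,0,0],
    [1,54,-35,-3.9,0,0,0],
    [1,54,-48,-3.9,0,0,0],
    [1,54,-60,-3.9,0,0,0],
    [1,54,-68,-3.9,0,0,0],
    [1,54,-72,-3.9,0,0,0]
  ]
}}

```text
time: 12.95
tool_pos: [0.5376, 0.278, 0.1895]
tcp_rot: [-2.153, 0.131, 2.163]
wrist_force: [0.3, -1.9, 0.2]
width: 0.002
```

Call:
{"op": "apply_moves", "data": {
  "commands": [
    [1,0,-3,0,0,0,0],
    [1,0,-5,0,0,0,0],
    [1,0,-5,0,0,0,0]
  ]
}}

```text
time: 13.32
tool_pos: [0.5378, 0.2804, 0.189]
tcp_rot: [-2.153, 0.136, 2.166]
wrist_force: [0.2, -5.7, 1.1]
width: -0.0
```

```bash
python3 - <<'E'
from h import *
s=read_state();print(s['tool_pos'],s['wrist_force'])
B=np.array([.535,.264,.188]);print((s['tool_pos']-B)@hd(ph))
for c in ('scene','top'):
    I,D=read_camera(c);hsv=cv2.cvtColor(I,cv2.COLOR_RGB2HSV);X=cloud(c,D)
    red=((hsv[...,0]<6)|(hsv[...,0]>174))&(hsv[...,1]>170)&(hsv[...,2]>90)&(abs(X[...,0]-.53)<.1)&(abs(X[...,1]-.3)<.1)
    v,u=np.nonzero(red)
    if len(u):p=onz(c,[[u.mean(),v.mean()]],.188)[0];print(c,len(u),p,(p-B)@hd(ph))
E
```

```text
[0.53778751 0.28041956 0.18903075] [ 0.18397244 -5.72935381  1.07163381]
0.01663687880678837
scene 41 [0.54239926 0.30918374 0.188     ] 0.045748686088473725
```

Call:
{"op": "apply_moves", "data": {
  "commands": [
    [1,0,-2,0,0,0,0],
    [1,0,-2,0,0,0,0],
    [1,0,-2,0,0,0,0],
    [1,0,10,0,0,0,0],
    [1,0,40,0,0,0,0],
    [1,-40,40,0,0,0,0],
    [1,-90,50,0,0,0,0],
    [1,-120,100,0,0,0,0]
  ]
}}

```text
time: 14.42
tool_pos: [0.5273, 0.1843, 0.3123]
tcp_rot: [-2.157, 0.125, 2.159]
wrist_force: [0.4, -1.2, -0.3]
width: -0.003
```

Call:
{"op": "apply_moves", "data": {
  "commands": [
    [1,0,60,0,0,0,0],
    [1,0,120,0,0,0,0],
    [1,0,180,0,0,0,0],
    [1,0,180,0,0,0,0],
    [1,0,180,0,0,0,0]
  ]
}}

```text
time: 15.05
tool_pos: [0.5043, 0.0044, 0.3094]
tcp_rot: [-2.152, 0.132, 2.161]
wrist_force: [-0.2, -0.0, -0.4]
width: -0.0
```

```bash
python3 look.py p8 1; python3 cm.py p8 .005|grep -v depth; python3 - <<'E'
from h import *
B=np.array([.535,.264,.188])
for c in ('scene','top'):
    f=np.load(f's_{c}_p8.npz');I,D=f['I'],f['D'];hsv=cv2.cvtColor(I,cv2.COLOR_RGB2HSV);X=cloud(c,D)
    red=((hsv[...,0]<6)|(hsv[...,0]>174))&(hsv[...,1]>170)&(hsv[...,2]>90)&(abs(X[...,0]-.53)<.1)&(abs(X[...,1]-.3)<.1)
    v,u=np.nonzero(red)
    if len(u):p=onz(c,[[u.mean(),v.mean()]],.188)[0];print(c,len(u),p,(p-B)@hd(ph))
E
```

```text
[0.50433197 0.00439711 0.30938685] [-0.16794047 -0.00994206 -0.4145455 ] -0.00011674618646921175 [-0.04 -0.09  1.87  0.    1.37  1.65]
tcp in panel mm [-93.7 -29.7 271.8] rot err deg [ 0.16 -0.23 24.9 ]
scene x -128.49777716153642 21.405585032226004 y -61.889784979556325 65.18254975648519 ((-53.525718688964844, 1.6280326843261719), (127.05399322509766, 149.89356994628906), 89.9719009399414)
  screw 6 398.0 219.5 [ 3.07526393 -0.82869586 12.        ]
top x -127.92693695007496 15.150658930796702 y -60.271810308416775 63.696311032100105 ((-56.496177673339844, 1.6522026062011719), (123.59870147705078, 143.50254821777344), 89.69368743896484)
  screw 2 267.5 232.0 [-4.01306615  0.04972761 12.        ]
scene 47 [0.54024767 0.3081814  0.188     ] 0.044491607736550455
top 27 [0.54059417 0.30388447 0.188     ] 0.04026893220263278
```

View pics/p8.png

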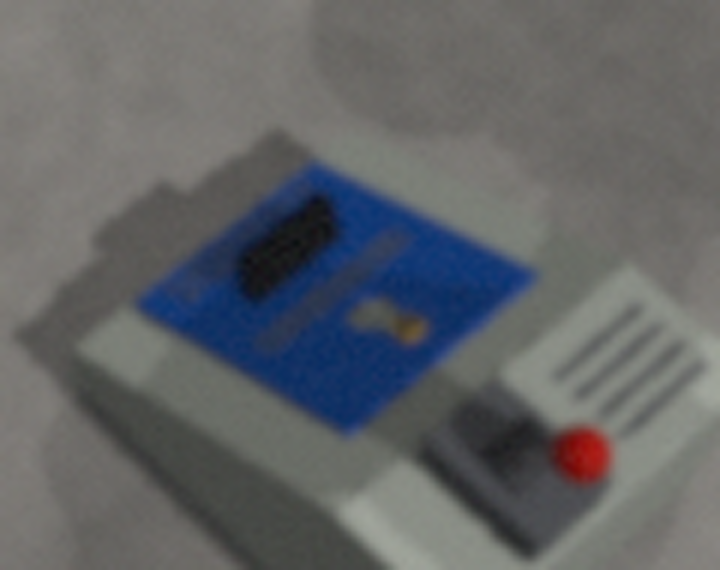

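The cover hangs locked, with the screw at the slot end at crop (410,325). The ball moved back to (583,455), but the measured travel of 41–44 mm is borderline, so I'll push again and read the force.

```bash
python3 - <<'E'
from h import *
B=np.array([.535,.264,.188]);hx=hd(ph);G=tool(down,-hx)
for d,z in ((-55,.12),(-20,.12),(-20,.0),(10,0),(18,0),(24,0)): print(d,z,rel(B+hx*d/1000+[0,0,z],G))
E
```

```text
-55 0.12 [ 1.500e+00 -2.054e+02  1.100e+00  0.000e+00  3.000e-01  1.000e-01]
-20 0.12 [ 1.600e+00 -2.404e+02  1.100e+00  0.000e+00  3.000e-01  1.000e-01]
-20 0.0 [ 1.216e+02 -2.403e+02  5.000e-01  0.000e+00  3.000e-01  1.000e-01]
10 0 [ 1.216e+02 -2.703e+02  5.000e-01  0.000e+00  3.000e-01  1.000e-01]
18 0 [ 1.216e+02 -2.783e+02  5.000e-01  0.000e+00  3.000e-01  1.000e-01]
24 0 [ 1.216e+02 -2.843e+02  5.000e-01  0.000e+00  3.000e-01  1.000e-01]
```

Call:
{"op": "apply_moves", "data": {
  "commands": [
    [1,0,-60,0,0,0,0],
    [1,0,-120,0,0,0,0],
    [1,0,-180,0,0,0,0],
    [1,0,-230,0,0,0,0],
    [1,50,-235,0,0,0,0],
    [1,100,-235,0,0,0,0],
    [1,121,-250,0.5,0,0,0],
    [1,121,-265,0.5,0,0,0]
  ]
}}

```text
time: 16.15
tool_pos: [0.5346, 0.2689, 0.1868]
tcp_rot: [-2.15, 0.132, 2.167]
wrist_force: [0.1, 0.5, 1.4]
width: 0.003
```

Call:
{"op": "apply_moves", "data": {
  "commands": [
    [1,0,-8,0,0,0,0],
    [1,0,-13,0,0,0,0],
    [1,0,-16,0,0,0,0],
    [1,0,-16,0,0,0,0],
    [1,0,-16,0,0,0,0]
  ]
}}

```text
time: 16.77
tool_pos: [0.5388, 0.2807, 0.191]
tcp_rot: [-2.157, 0.136, 2.162]
wrist_force: [-1.1, -9.6, 4.8]
width: -0.003
```

Call:
{"op": "apply_moves", "data": {
  "commands": [
    [1,0,-2,0,0,0,0],
    [1,0,-2,0,0,0,0],
    [1,0,-2,0,0,0,0]
  ]
}}

```text
time: 17.15
tool_pos: [0.5389, 0.281, 0.1911]
tcp_rot: [-2.158, 0.14, 2.164]
wrist_force: [-2.6, -13.9, 7.4]
width: -0.003
```

The arm stopped dead while the force climbed from 9.6 to 13.9 N, so the toggle is at its end stop. I'll retreat now.

Call:
{"op": "apply_moves", "data": {
  "commands": [
    [1,0,10,0,0,0,0],
    [1,0,30,0,0,0,0],
    [1,-40,35,0,0,0,0],
    [1,-90,50,0,0,0,0],
    [1,-120,100,0,0,0,0],
    [1,-120,160,0,0,0,0],
    [1,-120,220,0,0,0,0],
    [1,-120,220,0,0,0,0]
  ]
}}

```text
time: 18.15
tool_pos: [0.5109, 0.0628, 0.309]
tcp_rot: [-2.151, 0.139, 2.159]
wrist_force: [0.5, 0.3, -0.5]
width: 0.001
```

Call:
{"op": "apply_moves", "data": {
  "commands": [
    [1,0,0,0,0,0,0],
    [1,0,0,0,0,0,0],
    [1,0,0,0,0,0,0]
  ]
}}

```text
time: 18.52
tool_pos: [0.5117, 0.0679, 0.3082]
tcp_rot: [-2.153, 0.13, 2.164]
wrist_force: [-0.4, -0.4, 0.1]
width: 0.0
```

```bash
python3 look.py p9 1; python3 cm.py p9 .005|grep -v depth; python3 - <<'E'
from h import *
B=np.array([.535,.264,.188])
for c in ('scene','top'):
    f=np.load(f's_{c}_p9.npz');I,D=f['I'],f['D'];hsv=cv2.cvtColor(I,cv2.COLOR_RGB2HSV);X=cloud(c,D)
    red=((hsv[...,0]<6)|(hsv[...,0]>174))&(hsv[...,1]>130)&(hsv[...,2]>70)&(abs(X[...,0]-.53)<.1)&(abs(X[...,1]-.3)<.1)
    Q=X[red];g=np.linalg.lstsq
    v,u=np.nonzero(red);p=onz(c,[[u.mean(),v.mean()]],.188)[0];print(c,len(u),p,(p-B)@hd(ph),np.median(Q,0))
E
```

```text
[0.51167842 0.06792736 0.30819615] [-0.37042882 -0.36531673  0.1339695 ] 0.00019350090703928224 [ 0.08 -0.07  1.85  0.    1.36  1.77]
tcp in panel mm [-36.2 -29.2 243.7] rot err deg [-2.000e-02 -3.000e-01  2.497e+01]
scene x -128.49777716153642 21.57560775083056 y -62.43985342860026 65.18254975648519 ((-53.37566375732422, 1.5093612670898438), (127.5720443725586, 149.94505310058594), 89.83364868164062)
  screw 5 397.8 219.4 [ 2.33487317 -0.8553759  12.        ]
top x -32.93007141801385 15.150658930796702 y -59.87646369939438 63.063397280222446 ((-3.125080108642578, 2.4284896850585938), (45.54415512084961, 125.2176513671875), 6.588219165802002)
  screw 1 267.0 232.0 [-2.27098686  0.20841963 12.        ]
scene 61 [0.54099348 0.30749126 0.188     ] 0.0438975038502715 [0.54568864 0.30808146 0.1962612 ]
top 40 [0.54135328 0.30454847 0.188     ] 0.04102050207161654 [0.54143719 0.30241388 0.19806316]
```

```bash
python3 - <<'E'
from h import *
from scipy.optimize import least_squares
hx=hd(ph)
for c in ('scene','top'):
  T=np.linalg.inv(camera_params(c)['camera_from_world'])[:3,3]
  for t in ('','_p8','_p9'):
    f=np.load(f's_{c}{t}.npz');I,D=f['I'],f['D'];hsv=cv2.cvtColor(I,cv2.COLOR_RGB2HSV);X=cloud(c,D)
    red=((hsv[...,0]<6)|(hsv[...,0]>174))&(hsv[...,1]>150)&(hsv[...,2]>60)&(abs(X[...,0]-.53)<.1)&(abs(X[...,1]-.3)<.1)
    v,u=np.nonzero(red);(cx,cy),r=cv2.minEnclosingCircle(np.stack([u,v],1).astype(np.float32))
    Q=X[red];Q=Q[Q[:,2]>.17];m=np.median(Q,0);d=(m-T)/np.linalg.norm(m-T)
    s=least_squares(lambda p:np.linalg.norm(Q-p,axis=1)-.013,m+d*.009,loss='soft_l1',f_scale=.002).x
    print(c,t,len(u),'cen',u.mean().round(1),v.mean().round(1),'circ',round(cx,1),round(cy,1),round(r,1),'sphere',s.round(4),'along',((s-O)@hx).round(4), 'maxz',np.percentile(Q[:,2],90).round(4))
  # block
  f=np.load(f's_{c}_p9.npz');X=cloud(c,f['D']);I=f['I'];k=(I.max(2)<115)&(abs(X[...,2]-.147)<.006)&(abs(X[...,0]-.54)<.05)&(abs(X[...,1]-.285)<.07)
  a=(X[k]-O)@np.c_[hx,np.cross([0,0,1],hx)];print('block',k.sum(),np.percentile(a,[2,50,98],axis=0).round(4).tolist())
E
```

```text
scene  50 cen 414.0 228.6 circ 414.0 228.5 4.0 sphere [0.5348 0.2643 0.1899] along 0.0619 maxz 0.2027
scene _p8 56 cen 426.7 240.4 circ 426.5 240.5 4.3 sphere [0.5402 0.3066 0.1871] along 0.1045 maxz 0.2004
scene _p9 56 cen 426.5 240.4 circ 426.5 240.5 4.3 sphere [0.5404 0.3066 0.1872] along 0.1046 maxz 0.2004
block 339 [[0.0476, -0.0543], [0.0769, -0.0365], [0.1151, -0.0072]]
top  41 cen 244.0 220.4 circ 243.8 220.5 3.5 sphere [0.5363 0.2623 0.1912] along 0.0602 maxz 0.2043
top _p8 33 cen 231.1 219.3 circ 231.0 219.0 3.2 sphere [0.5414 0.306  0.1893] along 0.1041 maxz 0.2032
top _p9 33 cen 231.1 219.3 circ 231.0 219.0 3.2 sphere [0.5368 0.3044 0.1898] along 0.1019 maxz 0.205
block 181 [[0.0444, -0.0511], [0.0677, -0.0298], [0.1067, -0.0089]]
```

```bash
python3 -c "
from workcell import *
print(finish_job())"
```

```text
the job is handed in; nothing more can be done
None
```

I refitted the cover over the screw and pulled it down until it locked. Then I pushed the toggle back, moved the arm clear with the gripper closed and empty, and handed the job in. It took about 19 s of the 64 s allowed; no verdict was reported.

- **Cover:** The pull ended when the cover stopped moving and the force along the slope rose to about 7 N. After release, the seat measured about −1.5 mm from the screw in the scene camera and +1 mm in the top camera. Across the slope it was off by about 2 mm, and it was less than 0.5° from straight. It had not moved after the toggle push.
- **Toggle:** On a second push the ball did not move any further, even as the force rose to about 14 N, against the 1.5 N it should need. That points to its end stop.
- **Check that disagreed:** The cameras put the ball's travel at 41–44 mm, not the nominal 48 mm. That would be about 0.85–0.9 rad, close to the 0.85 limit. The ball's height and its position on the grey block fit fully on, so I trusted the end stop.
- **Not checked:** I did not re-measure the cup, bowl, orb, pot or remotes at the end. None of the arm's moves were planned near them.

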